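# Nest three crucibles and hold the hand lamp over them

### The arm

A 7-joint arm with a two-finger parallel gripper is mounted at the origin on the work surface. World frame = base frame: x ahead of the robot, y to its left, z up, the work surface at z = 0. Lengths are in m, angles in rad, forces in N, time in s.
With the tool pointing down it reaches from about 0.4 to 0.85 m from the base axis. Payload 10.4 kg.
Tool frame: the origin (TCP) lies on the centre line of the jaws, within the pads' length; the fingertips stand r.tcp_to_tips ahead of it and the grasp point (between the pads) is the TCP (r.tcp_to_tips is the distance from the TCP to the fingertips, in m); z points along the fingers, y is the line along which they close (so a half turn about z gives the same grasp; the last joint's range is limited). The gripper opens to 87 mm and grips with 3 to 60 N. Pads are 19 mm wide; open, the fingers measure 117 mm over their backs; the gripper's body (75 mm by 190 mm) begins 51 mm behind the grasp point.
Start: joints at [1.302, 0.332, -0.065, 1.46, 0.022, 1.35, -0.088], TCP at [0.152, -0.606, 0.242] pointing down, gripper open.
Joint ranges: [-2.6, 2.6], [-0.5, 2.12], [-1.47, 1.34], [0.16, 2.42], [-1.27, 4.41], [0.06, 2.06], [-2.6, 2.6]. Speed limits (rad/s): [2.22, 2.22, 2.79, 2.79, 3.14, 3.14, 3.14].

### API

Orientations are given as a rotation vector (axis times angle).
In Python, from bench import r gives the robot as it stands. The module is installed in compiled form; this text tells all that it offers.
- The arm moves only by the shell command python3 -m jog 'ROWS' [FORCE]. ROWS is a JSON object of lists of equal length, an entry for each row: "jaw": the opening, from -1 (shut) to 1 (fully open), so that 0 is half open; "slide": the shift along the tool's x, y, z scaled (see below), a list of three; "turn": the turn about the tool's z scaled (see below). In form: {"jaw": [jaw, ...], "slide": [[dx, dy, dz], ...], "turn": [turn, ...]}. A call has 1 to 8 rows; each row shifts and turns the commanded pose from where the row before left it, along the tool's axes as they then stand; what a row does not reach is not made up. The controller multiplies each number of a shift by 40 mm and each number of a turn by 0.1 rad. A row lasts 1/10 s, in which the tool goes at most 50 mm and 8.59 degrees, less where a joint would pass 70% of its speed; a pose out of reach is approached as far as the arm can. A call with a number of a shift or a turn outside -1 to 1 is refused whole. A call with a gripper value outside its range is refused whole. The fingers move at their own pace and stop on an object; FORCE is the grip in N (left out, the last holds). Time passes only in rows, so rows that do not move let the fingers close. It gives the time, the measured TCP pose, the force, the opening and the grip force at its end, in the units of the state.
- r.get_state(): the state, without advancing time (a new reading comes with each control period).
- r.snapshot(name): name is "side" or "top"; returns the picture (400x640x3 uint8, blue, green, red); there is no depth.
- r.calibration(name): a dict with "K" (3x3 intrinsics, pixels), "dist_coeffs" ([k1, k2, p1, p2, k3] as OpenCV has them; the pictures are not rectified), "R" (3x3) and "t" (3): a world point X has camera coordinates R X + t. Camera axes: x right, y down, z forward; pixel columns grow to the right and rows downward; lengths in m; the calibration is good to about 2 mm. A picture is of the moment at which its call begins. calibration takes no time and is no camera call.
- r.job_done(): hands the job in; it is judged then, once.
The state is a dict: "time": time; "q": joint angles; "qvel": joint speeds; "tau": joint torques, N m; "tcp_pos": TCP position; "orientation": TCP orientation; "ft_force": force on the tool from outside, world axes, zero at the start; "ft_torque": the same for the moment, N m; "width": finger opening in m; "gripper_force": force on a finger pad.
Only numpy, scipy, OpenCV 4.12 (cv2) and the standard library are available. Lean on these libraries where they do the work, as an engineer would, in place of code of your own. Each camera call takes 0.05 s, during which the arm holds its last target. There are 200 camera calls.

### The job

Stand the middle crucible in the wide low dish and then the tall narrow crucible in the middle one, so that all three nest upright in size order. Then draw the hand lamp out of its slanted socket and hold it level over the nest, its window facing straight down and centred over the tall crucible about 100 mm above its rim; finish while still holding it there in the gripper. Do not tip any crucible over, and leave the brick, the tube and the jar where they are.

Things in the scene. Friction and masses are not known exactly. Their poses are not given: they have to be found in the camera images.
- dish: White ceramic low round dish, open on top, loose on the bench: 110 mm across the rim, 96 mm across the base, 42 mm high, wall 5 mm, inner floor 5 mm above its underside. Origin: centre of the underside; z up. 0.35 kg.
- crucible: White ceramic middle crucible, open on top, standing on the bench: 66 mm across the rim, 56 mm across the base, 68 mm high, wall 4 mm, inner floor 5 mm above its underside. Origin: centre of the underside; z up. About 0.16 kg. Standing in the dish its rim is 31 mm above the dish's rim. Its place may be swapped with the tall crucible's.
- tall_crucible: White ceramic tall narrow crucible, open on top, standing on the bench: 44 mm across the rim, 36 mm across the base, 92 mm high, wall 4 mm. Origin: centre of the underside; z up. About 0.12 kg. In the finished nest its rim is 102 mm above the bench, 29 mm above the middle crucible's rim.
- holder: Lamp holder fixed to the bench: grey plate 130 x 90 x 12 mm with a square steel socket slanting at 45 degrees, its mouth up and along the holder's own +x (level, away from the robot, give or take its yaw). Socket 65 mm deep, 27 mm square inside, 35 outside. Origin: underside of the plate, 10 mm to -x of its middle; z up.
- lamp: Hand lamp, a straight bar 250 mm long, 0.16 kg, loose in the holder at a 45 degree slant, 65 mm of it in the socket. Black handle 24 x 24 mm for 150 mm, then a flat aluminium head 100 mm long, 34 wide (y), 20 thick (x). Origin: middle of the butt end. Own z: from butt to head. Own x: the way the window faces (at first slanting down, away from the robot). Own y: level; grip the handle across y.
- lamp_grip (a point): Point on the lamp's axis 105 mm from the butt, near its centre of mass, in the middle of the free part of the handle: 40 mm above the socket's mouth, 45 mm below the head. Axes as the lamp's.
- lamp_window (a point): Centre of the white window of the lamp's head: 200 mm from the butt, 11 mm from the lamp's axis on its +x face. Axes as the lamp's.
- brick: Bystander: cream insulating firebrick piece 110 x 60 x 50 mm lying on the robot side of the dish. Origin: centre of the underside.
- tube: Bystander: white ceramic tube 40 mm across, 110 mm high, standing upright beyond the dish. Origin: centre of the underside.
- jar: Bystander: closed glass jar 60 mm across, 80 mm high, standing on the left. Origin: centre of the underside.

How it is judged:
On the way, in this order (a step that is already met when the one before it is completed fails the run):
1. the crucibles are nested in size order and let go, the lamp still in its socket (horizontal distance between crucible and dish below 0.026 m and height (world z) of crucible below 0.01 m and angle between crucible's own z axis and vertical below 0.12 rad and horizontal distance between tall_crucible and crucible below 0.014 m and height (world z) of tall_crucible below 0.016 m and angle between tall_crucible's own z axis and vertical below 0.15 rad and angle between dish's own z axis and vertical below 0.05 rad and height (world z) of dish below 0.008 m and contact force between each of crucible, tall_crucible and the fingers below 0.05 N and distance of lamp from where it was at the start of the episode below 0.03 m), for 0.3 s.
2. the lamp is drawn clear of its socket, in the gripper (distance of lamp from where it was at the start of the episode above 0.085 m and contact force between lamp and the fingers above 1 N and contact force between lamp and holder below 0.05 N), for 0.1 s.
At the end, for the whole second after the job is handed in: Crucibles nested upright on one another's floors; lamp held still by the fingers, touching nothing else, window down within 15 degrees, its centre within 35 mm sideways of the tall crucible's axis and 40 to 160 mm above its rim; bystanders within 40 mm of their starts (horizontal distance between crucible and dish below 0.026 m and height (world z) of crucible below 0.01 m and angle between crucible's own z axis and vertical below 0.12 rad and horizontal distance between tall_crucible and crucible below 0.014 m and height (world z) of tall_crucible below 0.016 m and angle between tall_crucible's own z axis and vertical below 0.15 rad and angle between dish's own z axis and vertical below 0.05 rad and height (world z) of dish below 0.008 m and linear speed of each of dish, crucible, tall_crucible below 0.02 m/s and angle between lamp's own x axis and vertical above 2.88 rad and horizontal distance between lamp_window and tall_crucible below 0.035 m and height (world z) of lamp_window between 0.142 and 0.262 m and contact force between lamp and the fingers above 1 N and contact force between lamp and holder below 0.05 N and contact force between lamp and dish below 0.05 N and contact force between lamp and crucible below 0.05 N and contact force between lamp and tall_crucible below 0.05 N and contact force between lamp and tube below 0.05 N and contact force between lamp and jar below 0.05 N and contact force between lamp and brick below 0.05 N and linear speed of lamp below 0.03 m/s and distance of each of brick, tube, jar from where it was at the start of the episode below 0.04 m); the arm keeps its last pose, push and grip.
It fails at once if a crucible or the dish is tipped over (angle between any of dish, crucible, tall_crucible's own z axis and vertical above 0.9 rad).
It fails at once if a bystander is knocked away (distance of any of brick, tube, jar from where it was at the start of the episode above 0.04 m).
It also fails if it takes over 70 s, if anything falls off the work surface, if the arm or the gripper's body presses on something with over 40 N, if the wrist force passes 120 N, or if a joint passes its speed limit or range.

## Working session

There is one attempt and no reset: what is moved stays moved. The work goes in short steps, Python scripts to look and compute and a shell command to move; the robot and the scene stay as the last step left them, time stands still between calls to the robot, and variables do not carry over. Pictures are saved under pics/ and viewed, at most 10 in all, crops included, and the job is handed in when it is done.

```bash
mkdir -p pics
cat > h.py <<'E'
import numpy as np, cv2
from bench import r
def cal(n):
    c=r.calibration(n); return [np.array(c[k],float) for k in ("K","dist_coeffs","R","t")]
def ray(n,uv):
    K,D,R,t=cal(n); p=cv2.undistortPoints(np.array([[uv]],float),K,D)[0,0]
    return -R.T@t, R.T@np.array([p[0],p[1],1.])
def onz(n,uv,z):
    o,d=ray(n,uv); return o+d*(z-o[2])/d[2]
def proj(n,X):
    K,D,R,t=cal(n); return cv2.projectPoints(np.array(X,float).reshape(-1,3),cv2.Rodrigues(R)[0],t,K,D)[0][:,0]
E
python3 - <<'E'
from h import *
for n in("side","top"):
    cv2.imwrite(f"pics/{n}0.png",r.snapshot(n)); K,D,R,t=cal(n); print(n,K[0,0],(-R.T@t).round(3),R.round(2).tolist())
s=r.get_state(); print(r.tcp_to_tips,s['tcp_pos'],s['orientation'],s['width'],s['time'])
from scipy.spatial.transform import Rotation as Ro
print(Ro.from_rotvec(s['orientation']).as_matrix().round(3))
E
```

```text
side 512.7558060372654 [-0.105  0.86   0.977] [[-0.77, -0.64, -0.02], [-0.38, 0.48, -0.79], [0.52, -0.6, -0.61]]
top 404.33927286210144 [0.468 0.024 1.102] [[-0.0, -1.0, 0.01], [-0.99, 0.0, -0.13], [0.13, -0.01, -0.99]]
0.019 [ 0.15198627 -0.60589567  0.24083181] [-3.11661895e+00 -3.84939457e-01  3.42116431e-04] 0.0868625045177607 0.1
[[ 0.97   0.243 -0.   ]
 [ 0.243 -0.97   0.001]
 [-0.    -0.001 -1.   ]]
```

View pics/top0.png

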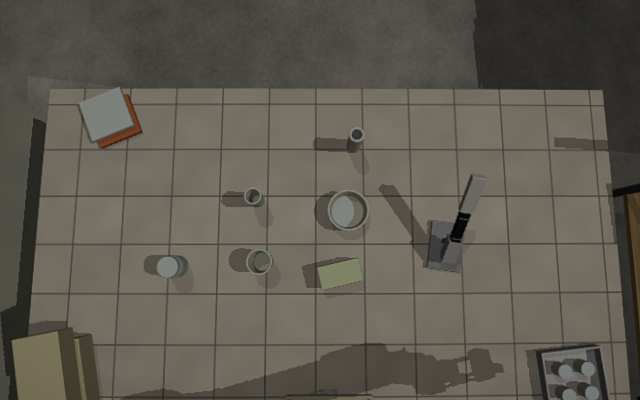

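View pics/side0.png

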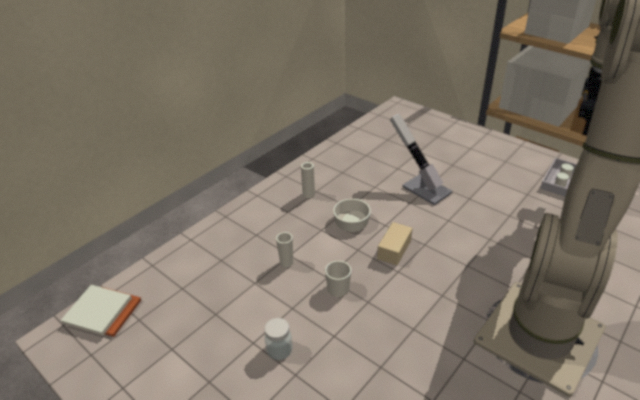

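The top view shows the tall crucible at about (253,197), the middle one at (260,262) and the dish at (348,210). The lamp runs from (452,255) to (478,177), the brick is at (340,273) and the tube at (356,137). The side view confirms that layout. I'll fit the rims on an enlarged crop.

Run:
```python
from h import *
im=cv2.imread("pics/top0.png"); hsv=cv2.cvtColor(im,cv2.COLOR_BGR2HSV)
x0,y0=230,160
print("gray tile",im[160,300],"rim",im[210,329],im[197,245:262].tolist())
c=im[y0:y0+120,x0:x0+260]; cv2.imwrite("pics/crop0.png",cv2.resize(c,None,fx=3,fy=3,interpolation=cv2.INTER_CUBIC))
```

```text
gray tile [ 99 110 117] rim [123 128 123] [[128, 130, 125], [76, 86, 87], [73, 85, 88], [71, 83, 85], [40, 46, 47], [38, 45, 45], [39, 47, 47], [40, 47, 48], [49, 58, 58], [74, 86, 86], [77, 89, 91], [77, 88, 90], [75, 87, 88], [77, 89, 90], [100, 108, 108], [126, 128, 123], [72, 80, 80]]
```

View pics/crop0.png

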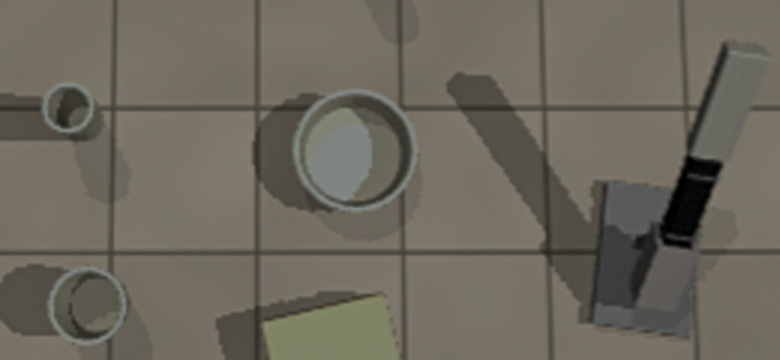

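The crop shows clean rim rings: tall at crop (69,108), middle at (88,306) and dish at (355,150). The black handle runs from the socket mouth at (678,242) to the head at (704,159).

Run:
```python
from h import *
im=cv2.imread("pics/top0.png").astype(int)
m=((im[...,0]>=im[...,2]-4)&(im.sum(2)>310)).astype(np.uint8)
for n,(u,v),z,w,d in(("tall",(253,197),.092,13,44),("mid",(260,262),.068,18,66),("dish",(348,210),.042,26,110)):
    q=np.zeros_like(m); q[v-w:v+w,u-w:u+w]=m[v-w:v+w,u-w:u+w]
    p=np.argwhere(q)[:,::-1]; h=cv2.convexHull(p.astype(np.float32)); e=cv2.fitEllipse(h)
    P=onz("top",e[0],z); 
    a=[onz("top",(e[0][0]+s*e[1][0]/2,e[0][1]),z) for s in(-1,1)]
    print(n,np.round(e[0],1),np.round(e[1],1),P.round(4),"diam",(np.linalg.norm(a[0]-a[1])*1000).round(),"/",d,"range",np.hypot(*P[:2]).round(3),"in side:",proj("side",P).round())
def blob(n,box):
    im=cv2.imread(f"pics/{n}0.png"); x,y,X,Y=box
    q=np.zeros(im.shape[:2],np.uint8); q[y:Y,x:X]=(im[y:Y,x:X].max(2)<34)*255
    k,l,s,c=cv2.connectedComponentsWithStats(q); i=1+s[1:,4].argmax()
    p=np.argwhere(l==i)[:,::-1].astype(np.float32); rr=cv2.minAreaRect(p); b=cv2.boxPoints(rr)
    b=b[np.argsort(b[:,1])]; print(n,s[i],rr); return (b[:2].mean(0),b[2:].mean(0))
T=blob("top",(440,200,490,260)); S=blob("side",(395,130,440,180))
pts=[]
for a,b in zip(T,S):
    o1,d1=ray("top",a);o2,d2=ray("side",b); A=np.c_[d1,-d2]; k=np.linalg.lstsq(A,o2-o1,rcond=None)[0]
    p1,p2=o1+k[0]*d1,o2+k[1]*d2; print((p1+p2)/2,np.linalg.norm(p1-p2)); pts.append((p1+p2)/2)
v=pts[0]-pts[1]; print("len",np.linalg.norm(v),"elev",np.degrees(np.arcsin(v[2]/np.linalg.norm(v))),"az",np.degrees(np.arctan2(v[1],v[0])))
for n,c in(("brick",(340,273,.05)),("tube",(356,134,.11)),("jar",(168,267,.08))): print(n,onz("top",c[:2],c[2]).round(3))
for c in((606,182),(702,194),(592,322),(689,337)): print("plate",onz("top",(230+c[0]/3,160+c[1]/3),.012).round(3))
```

```text
tall [252.3 195.5] [16.1 16.2] [0.6231 0.1938 0.092 ] diam 41.0 / 44 range 0.653 in side: [[283. 237.]]
mid [258.8 261.5] [25.  25.5] [0.4577 0.1781 0.068 ] diam 63.0 / 66 range 0.491 in side: [[337. 269.]]
dish [348.1 209.7] [40.1 40.7] [ 0.5926 -0.0512  0.042 ] diam 106.0 / 110 range 0.595 in side: [[351. 210.]]
top [450 212  20  31 311] ((458.92437744140625, 226.91949462890625), (11.358890533447266, 31.212255477905273), 20.2248592376709)
side [409 144  16  24 148] ((417.3970642089844, 155.16175842285156), (25.038795471191406, 7.031441688537598), 59.03623962402344)
[ 0.57436319 -0.32636476  0.13518252] 0.0016997547199664887
[ 0.50859781 -0.30886777  0.09260519] 0.005985441249544349
len 0.08027489683255527 elev 32.0320869032956 az -14.898517484189494
brick [ 0.428 -0.028  0.05 ]
tube [ 0.778 -0.068  0.11 ]
jar [0.444 0.403 0.08 ]
plate [ 0.566 -0.281  0.012]
plate [ 0.555 -0.368  0.012]
plate [ 0.441 -0.264  0.012]
plate [ 0.427 -0.35   0.012]
```

Rim diameters come out at 41, 63 and 106 mm against the true 44, 66 and 110 (outermost pixel centres). All are within reach and reproject correctly in the side view. The holder's yaw is about -8° from the plate edges. I'm lifting, aligning the tool with the world axes and moving to the middle crucible.

```bash
python3 -m jog '{"jaw":[1,1,1,1,1,1,1,1],"slide":[[0,0,-0.8],[0,0,-0.8],[0,0,-0.8],[0.8,-0.4,0],[0.8,-0.4,0],[0.8,-0.4,0],[0.8,-0.4,0],[0.8,-0.4,0]],"turn":[0.82,0.82,0.82,0,0,0,0,0]}' 30
python3 -m jog '{"jaw":[1,1,1,1,1,1,1,1],"slide":[[0.4,-0.9,0],[0.4,-0.9,0],[0.4,-0.9,0],[0.4,-0.9,0],[0.4,-0.9,0],[0.4,-0.9,0],[0.4,-0.9,0],[0.4,-0.9,0]],"turn":[0,0,0,0,0,0,0,0]}'
python3 -m jog '{"jaw":[1,1,1,1,1,1,1,1],"slide":[[0,-0.9,0],[0,-0.9,0],[0,-0.9,0],[0,-0.9,0],[0,-0.9,0],[0,-0.9,0],[0,-0.9,0],[0,0,0]],"turn":[0,0,0,0,0,0,0,0]}'
```

```text
time: 0.9
tcp_pos: [0.3132, -0.5254, 0.3372]
orientation: [-3.141, 0.001, 0.001]
ft_force: [1.0, -0.2, 0.0]
width: 0.0869
gripper_force: 0.0
time: 1.7
tcp_pos: [0.4404, -0.2367, 0.3373]
orientation: [3.142, -0.0, -0.001]
ft_force: [0.2, -0.1, 0.1]
width: 0.0869
gripper_force: 0.0
time: 2.5
tcp_pos: [0.4398, 0.0187, 0.3377]
orientation: [-3.141, -0.011, -0.001]
ft_force: [-0.3, -0.0, 0.1]
width: 0.0871
gripper_force: 0.0
```

```bash
python3 -m jog '{"jaw":[1,1,1,1,1,1,1,1],"slide":[[0.1,-0.8,0],[0.1,-0.8,0],[0.1,-0.8,0],[0.1,-0.8,0],[0.05,-0.78,0],[0,0,0.7],[0,0,0.8],[0,0,0.8]],"turn":[0,0,0,0,0,0,0,0]}'
python3 -m jog '{"jaw":[1,1,1,1,1,1,1,1],"slide":[[0,0,0.8],[0,0,0.8],[0,0,0.7],[0,0,0.6],[0,0,0.5],[0,0,0.3],[0,0,0],[0,0,0]],"turn":[0,0,0,0,0,0,0,0]}'
```

```text
time: 3.3
tcp_pos: [0.4583, 0.1725, 0.2442]
orientation: [3.141, -0.0, 0.0]
ft_force: [0.1, -0.0, 0.3]
width: 0.0874
gripper_force: 0.0
time: 4.1
tcp_pos: [0.4586, 0.1729, 0.0981]
orientation: [-3.141, 0.0, -0.001]
ft_force: [0.2, -0.1, -0.0]
width: 0.0873
gripper_force: 0.0
```

Run:
```python
from h import *
a=r.snapshot("side"); cv2.imwrite("pics/side1.png",cv2.resize(a[180:330,260:420],None,fx=4,fy=4)); print(r.get_state()['tcp_pos'])
```

```text
[0.45885782 0.17305743 0.09843417]
```

View pics/side1.png

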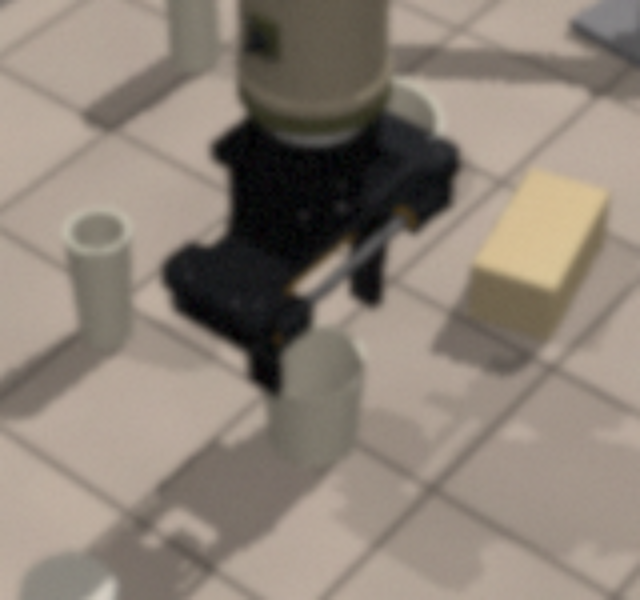

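The fingers straddle the middle crucible's rim (crop (318,360)) with the tips just above it and a clear gap on both sides. I'll go down the remaining 37 mm and grip.

```bash
python3 -m jog '{"jaw":[1,1,1,1,0.4,0.4,0.4,0.4],"slide":[[0,-0.12,0.3],[0,0,0.34],[0,0,0.3],[0,0,0],[0,0,0],[0,0,0],[0,0,0],[0,0,0]],"turn":[0,0,0,0,0,0,0,0]}' 25
python3 -m jog '{"jaw":[-0.2,-0.2,-0.2,-0.2],"slide":[[0,0,0],[0,0,0],[0,0,0],[0,0,0]],"turn":[0,0,0,0]}' 25
```

```text
time: 4.95
tcp_pos: [0.4586, 0.1776, 0.0603]
orientation: [3.141, -0.001, 0.001]
ft_force: [-0.4, -0.4, 3.7]
width: 0.0648
gripper_force: 24.4
time: 5.35
tcp_pos: [0.4586, 0.1776, 0.0603]
orientation: [3.141, -0.001, 0.001]
ft_force: [-1.5, -1.7, 6.0]
width: 0.0646
gripper_force: 24.7
```

```bash
python3 -m jog '{"jaw":[-0.2,-0.2,-0.2,-0.2,-0.2,-0.2,-0.2,-0.2],"slide":[[0,0,-0.3],[0,0,-0.6],[0,0,-0.7],[0,0,-0.4],[0.2,0.3,0],[0.4,0.6,0],[0.4,0.7,0],[0.4,0.7,0]],"turn":[0,0,0,0,0,0,0,0]}'
python3 -m jog '{"jaw":[-0.2,-0.2,-0.2,-0.2,-0.2,-0.2,-0.2,-0.2],"slide":[[0.4,0.7,0],[0.4,0.7,0],[0.4,0.7,0],[0.4,0.7,0],[0.35,0.62,0],[0,0,0],[0,0,0],[0,0,0]],"turn":[0,0,0,0,0,0,0,0]}'
python3 - <<'E'
from h import *
cv2.imwrite("pics/side2.png",cv2.resize(r.snapshot("side")[130:280,260:420],None,fx=4,fy=4))
E
```

```text
time: 6.15
tcp_pos: [0.5145, 0.0835, 0.1391]
orientation: [3.141, -0.0, -0.002]
ft_force: [1.0, 0.6, -2.0]
width: 0.0646
gripper_force: 25.0
time: 6.95
tcp_pos: [0.5916, -0.0505, 0.1393]
orientation: [-3.141, -0.001, 0.002]
ft_force: [-0.2, 0.8, -2.5]
width: 0.0648
gripper_force: 25.0
```

View pics/side2.png

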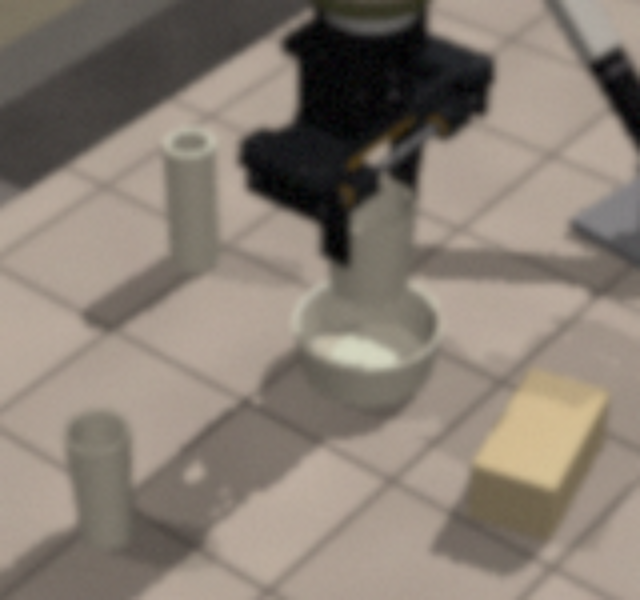

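The crucible hangs upright above the dish (dish centre at crop (368,340)), so I can lower it gently.

```bash
python3 -m jog '{"jaw":[-0.2,-0.2,-0.2,-0.2,-0.2,-0.2,-0.2,-0.2],"slide":[[0,0,0.5],[0,0,0.5],[0,0,0.4],[0,0,0.2],[0,0,0.1],[0,0,0.05],[0,0,0.05],[0,0,0]],"turn":[0,0,0,0,0,0,0,0]}'
```

```text
time: 7.8
tcp_pos: [0.5925, -0.0512, 0.0683]
orientation: [3.141, -0.0, 0.001]
ft_force: [-0.2, 0.5, -0.9]
width: 0.0642
gripper_force: 25.0
```

```bash
python3 -m jog '{"jaw":[-0.2,-0.2,-0.2],"slide":[[0,0,0.05],[0,0,0.02],[0,0,0]],"turn":[0,0,0]}'; python3 -c "
from h import *
print(r.get_state()['tau'])"
```

```text
time: 8.1
tcp_pos: [0.5924, -0.0512, 0.0654]
orientation: [3.141, -0.0, 0.001]
ft_force: [-0.8, -0.7, 1.3]
width: 0.0645
gripper_force: 24.9
[-1.54462173e-01 -6.13638210e+01 -1.04034680e+01 -3.31511021e+01
  1.13193577e-02 -3.54983713e-01 -8.58791289e-03]
```

```bash
python3 -m jog '{"jaw":[0.7,0.7,0.7,0.7,0.7,0.7,0.7,0.7],"slide":[[0,0,0],[0,0,0],[0,0,0],[0,0,-0.3],[0,0,-0.6],[0,0,-0.8],[0,0,-0.8],[0.1,-0.4,0]],"turn":[0,0,0,0,0,0,0,0]}'
python3 -m jog '{"jaw":[0.7,0.7,0.7,0.7,0.7,0.7,0.7,0.7],"slide":[[0.1,-0.8,0],[0.1,-0.8,0],[0.1,-0.8,0],[0.1,-0.8,0],[0.1,-0.8,0],[0.1,-0.8,0],[0.07,-0.7,0],[0,-0.22,0]],"turn":[0,0,0,0,0,0,0,0]}'
python3 - <<'E'
from h import *
a=r.snapshot("top"); b=r.snapshot("side"); cv2.imwrite("pics/top3.png",a); cv2.imwrite("pics/side3.png",b)
im=a.astype(int); m=((im[...,0]>=im[...,2]-4)&(im.sum(2)>310)).astype(np.uint8)
c=np.hstack([cv2.resize(a[150:270,300:400],(400,480)),cv2.resize(b[180:270,290:365],(400,480))]); cv2.imwrite("pics/c3.png",c)
E
```

```text
time: 8.9
tcp_pos: [0.5985, -0.0372, 0.1708]
orientation: [3.139, -0.006, 0.011]
ft_force: [0.8, 0.4, -0.7]
width: 0.074
gripper_force: 0.0
time: 9.7
tcp_pos: [0.6224, 0.1979, 0.1662]
orientation: [-3.139, -0.006, -0.001]
ft_force: [-0.2, 0.2, 0.7]
width: 0.0737
gripper_force: 0.0
```

View pics/c3.png

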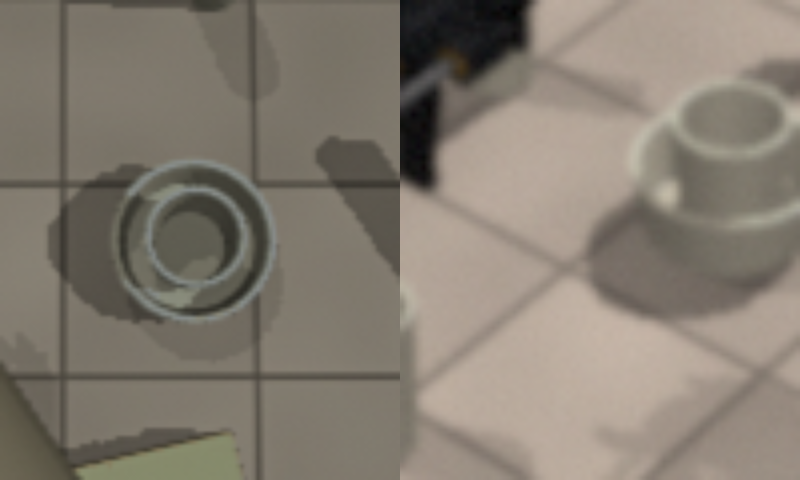

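The middle crucible sits upright in the dish, with its rim ring at crop (196,236), which is top pixel (349,209). Next is the tall one.

```bash
python3 - <<'E'
from h import *
im=cv2.imread("pics/top3.png").astype(int)
m=((im[...,0]>=im[...,2]-4)&(im.sum(2)>310)).astype(np.uint8)
yy,xx=np.mgrid[:400,:640]; q=m*(np.hypot(xx-349,yy-209)<15)
e=cv2.fitEllipse(cv2.convexHull(np.argwhere(q)[:,::-1].astype(np.float32))); print(e,onz("top",e[0],.073))
E
python3 -m jog '{"jaw":[0.7,0.7,0.7,0.7,0.7,0.7,0.7,0.7],"slide":[[0,0.1,0.4],[0,0,0.6],[0,0,0.5],[0,0,0.3],[0,0,0.17],[0,0,0],[0,0,0],[0,0,0]],"turn":[0,0,0,0,0,0,0,0]}'
```

```text
((348.7662048339844, 208.7011260986328), (24.75931167602539, 24.98419761657715), 110.4871597290039) [ 0.59151422 -0.05075164  0.073     ]
time: 10.6
tcp_pos: [0.6236, 0.1898, 0.0874]
orientation: [-3.141, 0.0, -0.002]
ft_force: [0.7, 0.0, 0.1]
width: 0.0739
gripper_force: 0.0
```

```bash
python3 -m jog '{"jaw":[0.7,0.2,0.2,0.2,-0.1,-0.5,-0.5,-0.5],"slide":[[0,-0.1,0],[0,0,0],[0,0,0],[0,0,0],[0,0,0],[0,0,0],[0,0,0],[0,0,0]],"turn":[0,0,0,0,0,0,0,0]}' 22
```

```text
time: 11.4
tcp_pos: [0.6231, 0.1935, 0.0863]
orientation: [3.141, -0.001, -0.0]
ft_force: [-0.1, 0.2, 0.1]
width: 0.0424
gripper_force: 22.0
```

```bash
python3 -m jog '{"jaw":[-0.5,-0.5,-0.5,-0.5,-0.5,-0.5,-0.5,-0.5],"slide":[[0,0,-0.3],[0,0,-0.6],[0,0,-0.7],[0,0,-0.6],[0,0,-0.3],[-0.1,0.4,0],[-0.1,0.7,0],[-0.1,0.8,0]],"turn":[0,0,0,0,0,0,0,0]}'
python3 -m jog '{"jaw":[-0.5,-0.5,-0.5,-0.5,-0.5,-0.5,-0.5,-0.5],"slide":[[-0.1,0.8,0],[-0.1,0.8,0],[-0.1,0.8,0],[-0.1,0.8,0],[-0.08,0.6,0],[0,0.4,0],[0,0,0],[0,0,0]],"turn":[0,0,0,0,0,0,0,0]}'
```

```text
time: 12.2
tcp_pos: [0.6104, 0.1179, 0.1862]
orientation: [-3.141, -0.003, 0.001]
ft_force: [0.1, -0.9, -1.4]
width: 0.0425
gripper_force: 22.0
time: 13.0
tcp_pos: [0.5919, -0.0491, 0.1863]
orientation: [-3.141, -0.001, -0.0]
ft_force: [0.2, 0.4, -1.7]
width: 0.0424
gripper_force: 22.0
```

```bash
python3 -m jog '{"jaw":[-0.5,-0.5,-0.5,-0.5,-0.5,-0.5,-0.5,-0.5],"slide":[[0,0.04,0.4],[0,0,0.5],[0,0,0.5],[0,0,0.4],[0,0,0.25],[0,0,0.1],[0,0,0],[0,0,0]],"turn":[0,0,0,0,0,0,0,0]}'
python3 -m jog '{"jaw":[-0.5,-0.5,-0.5],"slide":[[0,0,0.05],[0,0,0.05],[0,0,0]],"turn":[0,0,0]}'
```

```text
time: 13.8
tcp_pos: [0.5923, -0.0518, 0.1011]
orientation: [3.141, -0.0, 0.002]
ft_force: [0.4, -0.2, -0.8]
width: 0.0425
gripper_force: 22.0
time: 14.1
tcp_pos: [0.5918, -0.052, 0.0963]
orientation: [3.141, -0.0, 0.0]
ft_force: [-0.1, 0.4, -1.7]
width: 0.0424
gripper_force: 22.0
```

```bash
python3 -m jog '{"jaw":[-0.5,-0.5,-0.5],"slide":[[0,0,0.03],[0,0,0],[0,0,0]],"turn":[0,0,0]}'
```

```text
time: 14.4
tcp_pos: [0.5925, -0.052, 0.0962]
orientation: [3.141, -0.0, 0.003]
ft_force: [-1.1, -1.1, 6.3]
width: 0.0424
gripper_force: 21.8
```

```bash
python3 -m jog '{"jaw":[0.1,0.1,0.1,0.1,0.1,0.1,0.1,0.1],"slide":[[0,0,0],[0,0,0],[0,0,0],[0,0,-0.3],[0,0,-0.6],[0,0,-0.8],[0,0,-0.8],[0,0,-0.8]],"turn":[0,0,0,0,0,0,0,0]}'
python3 -m jog '{"jaw":[0.1,0.1,0.1,0.1,0.1,0.1,0.1,0.1],"slide":[[-0.8,0,-0.8],[-0.8,0,-0.8],[-0.8,0,0],[-0.8,0,0],[-0.6,0,0],[0,0,0],[0,0,0],[0,0,0]],"turn":[0,0,0,0,0,0,0,0]}'
python3 - <<'E'
from h import *
a=r.snapshot("top"); b=r.snapshot("side"); cv2.imwrite("pics/top4.png",a); cv2.imwrite("pics/side4.png",b)
c=np.hstack([cv2.resize(a[160:280,400:500],(400,480),interpolation=cv2.INTER_CUBIC),cv2.resize(b[100:235,330:442],(400,480),interpolation=cv2.INTER_CUBIC)]); cv2.imwrite("pics/c4.png",c)
E
```

```text
time: 15.2
tcp_pos: [0.5917, -0.0517, 0.2294]
orientation: [3.142, 0.0, 0.001]
ft_force: [1.0, 0.1, -0.2]
width: 0.0477
gripper_force: 0.0
time: 16.0
tcp_pos: [0.4405, -0.0517, 0.2915]
orientation: [-3.142, -0.0, -0.001]
ft_force: [1.3, -0.8, 1.0]
width: 0.0477
gripper_force: 0.0
```

View pics/c4.png

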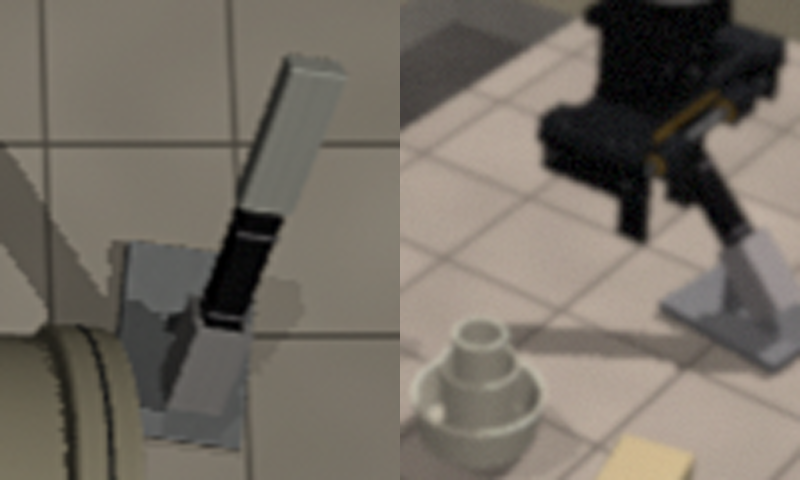

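The nest stands upright (rims concentric at right-crop (480,335)). The lamp's head and handle are unobstructed in the top view. I'll take brightness profiles across the lamp to get clean edges.

Run:
```python
from h import *
im=cv2.imread("pics/top4.png").mean(2).astype(int)
for v in (176,178,180,185,195,205,210,212,214,216,220,225,230,235,238,240,242,244): print(v,im[v,444:492].tolist())
s=cv2.imread("pics/side0.png"); cv2.imwrite("pics/s0z.png",cv2.resize(s[110:205,380:460],None,fx=6,fy=6,interpolation=cv2.INTER_CUBIC))
```

```text
176 [115, 116, 116, 115, 115, 116, 116, 116, 116, 116, 117, 118, 111, 88, 94, 114, 118, 118, 117, 118, 117, 117, 117, 118, 120, 112, 74, 43, 67, 98, 104, 102, 102, 101, 101, 101, 99, 97, 97, 98, 100, 107, 114, 115, 115, 113, 114, 113]
178 [116, 116, 116, 117, 117, 117, 117, 117, 117, 118, 117, 118, 113, 91, 92, 113, 118, 118, 117, 118, 118, 118, 119, 119, 113, 79, 42, 41, 74, 107, 115, 116, 117, 120, 123, 124, 125, 125, 123, 118, 112, 107, 107, 111, 113, 114, 113, 113]
180 [117, 116, 116, 116, 117, 117, 117, 117, 117, 118, 118, 120, 116, 95, 88, 111, 118, 118, 118, 118, 118, 118, 119, 120, 95, 52, 39, 64, 99, 109, 108, 107, 108, 108, 105, 105, 106, 107, 107, 110, 109, 110, 113, 114, 114, 113, 113, 113]
185 [117, 118, 117, 118, 118, 118, 118, 119, 119, 118, 119, 120, 118, 99, 84, 107, 119, 119, 117, 118, 119, 119, 97, 57, 37, 60, 94, 109, 108, 108, 109, 108, 107, 106, 107, 108, 108, 108, 106, 107, 111, 112, 112, 113, 112, 112, 112, 112]
195 [89, 90, 89, 89, 90, 89, 90, 90, 90, 89, 90, 91, 91, 86, 74, 79, 90, 90, 87, 65, 39, 54, 87, 108, 109, 108, 107, 108, 107, 107, 107, 108, 108, 108
[... 2263 characters left out ...]
118, 118, 119, 118, 117, 119, 117, 118, 118, 118, 119]
240 [29, 35, 36, 38, 58, 87, 76, 15, 0, 6, 8, 10, 12, 16, 22, 25, 44, 71, 82, 99, 109, 107, 108, 107, 108, 108, 107, 107, 106, 107, 114, 120, 120, 120, 119, 119, 119, 118, 118, 118, 118, 118, 117, 118, 118, 118, 118, 118]
242 [37, 37, 37, 35, 39, 77, 100, 99, 91, 80, 79, 68, 52, 39, 33, 25, 43, 83, 97, 103, 108, 109, 107, 108, 108, 108, 108, 107, 117, 121, 121, 120, 121, 120, 119, 119, 119, 118, 119, 118, 119, 118, 117, 117, 116, 117, 117, 117]
244 [39, 38, 35, 38, 66, 91, 97, 97, 97, 98, 97, 98, 98, 98, 98, 98, 96, 95, 93, 80, 70, 70, 70, 69, 69, 70, 71, 71, 77, 80, 80, 80, 79, 80, 80, 79, 80, 80, 81, 80, 80, 81, 80, 80, 80, 81, 81, 81]
```

View pics/s0z.png

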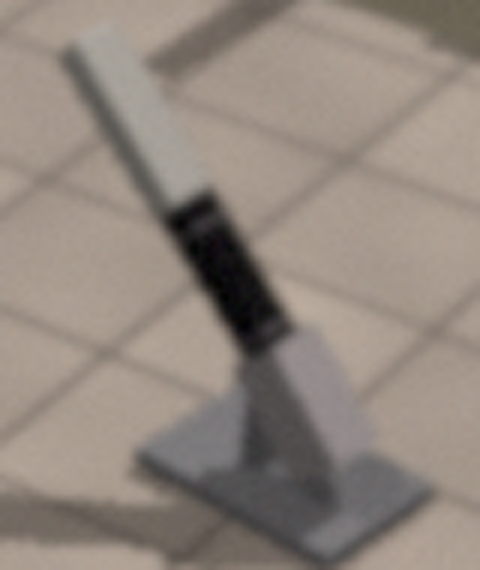

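The zoomed side view shows the head's upper face from its tip edge midpoint at crop (95,33) to its base edge at (191,199), and the black handle down to the mouth at (272,340). I now have the tip and head-base edge midpoints in both views and can triangulate them.

Run:
```python
from h import *
P=[]
for a,b in (((479,178),(395.8,115.5)),((466.6,212.3),(411.8,143.2))):
    o1,d1=ray("top",a);o2,d2=ray("side",b); k=np.linalg.lstsq(np.c_[d1,-d2],o2-o1,rcond=None)[0]
    p,q=o1+k[0]*d1,o2+k[1]*d2; P.append((p+q)/2); print(P[-1].round(4),"gap",np.linalg.norm(p-q).round(4))
v=P[0]-P[1]; L=np.linalg.norm(v); print("len",L,"el",np.degrees(np.arcsin(v[2]/L)),"az",np.degrees(np.arctan2(v[1],v[0])))
m=(P[0]+P[1])/2   # lamp z=200, x=-10
for az in (-8,np.degrees(np.arctan2(v[1],v[0]))):
    c,s=np.cos(np.radians(az)),np.sin(np.radians(az)); h=.5**.5
    z=np.array([c*h,s*h,h]); x=np.array([c*h,s*h,-h]); butt=m-.2*z+.01*x
    print(az,"grip",(butt+.105*z).round(4),"butt",butt.round(4),"mouth",(butt+.065*z).round(4))
    for n in("top","side"): print(n,proj(n,[butt+.105*z-.012*x,butt+.065*z-.012*x]).round(1).tolist())
```

```text
[ 0.6438 -0.3378  0.2076] gap 0.0031
[ 0.5742 -0.331   0.1374] gap 0.0013
len 0.09904457049721825 el 45.0817245103095 az -5.590857542421215
-8 grip [ 0.5495 -0.326   0.0983] butt [ 0.476  -0.3157  0.024 ] mouth [ 0.5215 -0.3221  0.07  ]
top [[460.5, 227.2], [455.6, 239.0]]
side [[418.9, 156.0], [425.2, 167.4]]
-5.590857542421215 grip [ 0.5492 -0.3285  0.0983] butt [ 0.4753 -0.3213  0.024 ] mouth [ 0.521  -0.3258  0.07  ]
top [[461.6, 227.3], [457.2, 239.2]]
side [[419.5, 155.7], [426.0, 166.8]]
```

The head's edge length measures 99 mm against 100, its elevation 45.1°, and the handle reprojects where it is seen. So the grip point is (0.5495, -0.326, 0.098) at azimuth about -7.5°. I'm moving over it and turning 0.13 rad.

```bash
python3 -m jog '{"jaw":[0.2,0.2,0.2,0.2,0.2,0.2,0.2,0.2],"slide":[[0.3,0.5,0],[0.35,0.8,0],[0.35,0.8,0],[0.35,0.8,0],[0.35,0.8,0],[0.35,0.8,0],[0.35,0.8,0],[0.33,0.8,0]],"turn":[0,0,0,0,0,0,0,0]}' 40
python3 -m jog '{"jaw":[0.2,0.2,0.2,0.2,0.2,0.2,0.2],"slide":[[0,0.5,0],[0,0.26,0],[0,0,0],[0,0,0],[0,0,0],[0,0,0],[0,0,0]],"turn":[0,0,0,0.65,0.65,0,0]}'
```

```text
time: 16.9
tcp_pos: [0.5499, -0.2973, 0.2902]
orientation: [-3.141, 0.0, 0.001]
ft_force: [0.3, -0.3, 0.3]
width: 0.052
gripper_force: 0.0
time: 17.6
tcp_pos: [0.5491, -0.3251, 0.2916]
orientation: [3.135, -0.199, 0.001]
ft_force: [0.9, -0.5, -1.1]
width: 0.0521
gripper_force: 0.0
```

```bash
python3 -m jog '{"jaw":[0.2,0.2,0.2,0.2,0.2,0.2,0.2,0.2],"slide":[[0,0,0.6],[0,0,0.7],[0,0,0.7],[0,0,0.7],[0,0,0.6],[0,0,0.5],[0,0,0.3],[0,0,0]],"turn":[0,0,0,0,0,0,0,0]}'
python3 -m jog '{"jaw":[0.2,0.2,0.2,0.2],"slide":[[0,0,0.3],[0,0,0.19],[0,0,0],[0,0,0]],"turn":[0,0,0,0]}'
```

```text
time: 18.4
tcp_pos: [0.5482, -0.3256, 0.1258]
orientation: [-3.134, 0.202, 0.003]
ft_force: [0.1, -0.2, -0.8]
width: 0.0521
gripper_force: 0.0
time: 18.8
tcp_pos: [0.5491, -0.3264, 0.1078]
orientation: [3.135, -0.204, 0.0]
ft_force: [0.0, -0.2, 0.4]
width: 0.0521
gripper_force: 0.0
```

No contact on the way down. Closing on the handle.

```bash
python3 -m jog '{"jaw":[-0.2,-0.2,-0.4,-0.6,-0.8,-0.8,-0.8,-0.8],"slide":[[0,0,0],[0,0,0],[0,0,0],[0,0,0],[0,0,0],[0,0,0],[0,0,0],[0,0,0]],"turn":[0,0,0,0,0,0,0,0]}' 40
```

```text
time: 19.6
tcp_pos: [0.549, -0.3262, 0.1077]
orientation: [3.135, -0.204, 0.0]
ft_force: [1.1, 1.3, 0.8]
width: 0.0238
gripper_force: 39.9
```

```bash
python3 -m jog '{"jaw":[-0.8,-0.8,-0.8,-0.8],"slide":[[0.15,0,-0.15],[0.25,0,-0.25],[0.25,0,-0.25],[0,0,0]],"turn":[0,0,0,0]}'
python3 -m jog '{"jaw":[-0.8,-0.8,-0.8,-0.8,-0.8,-0.8,-0.8],"slide":[[0.3,0,-0.3],[0.3,0,-0.3],[0.3,0,-0.3],[0.3,0,-0.3],[0.2,0,-0.3],[0,0,-0.3],[0,0,0]],"turn":[0,0,0,0,0,0,0]}'
python3 - <<'E'
from h import *
a=r.snapshot("side"); b=r.snapshot("top"); cv2.imwrite("pics/top6.png",b); cv2.imwrite("pics/side6.png",a)
cv2.imwrite("pics/c6.png",np.hstack([cv2.resize(a[60:230,330:470],(400,486)),cv2.resize(b[120:290,400:540],(400,486))]))
E
```

```text
time: 20.0
tcp_pos: [0.5766, -0.3297, 0.1351]
orientation: [3.134, -0.203, 0.004]
ft_force: [0.1, -0.8, -1.6]
width: 0.0237
gripper_force: 39.9
time: 20.7
tcp_pos: [0.6306, -0.3372, 0.2071]
orientation: [3.134, -0.204, 0.003]
ft_force: [0.5, -0.3, -2.5]
width: 0.0237
gripper_force: 39.9
```

View pics/c6.png

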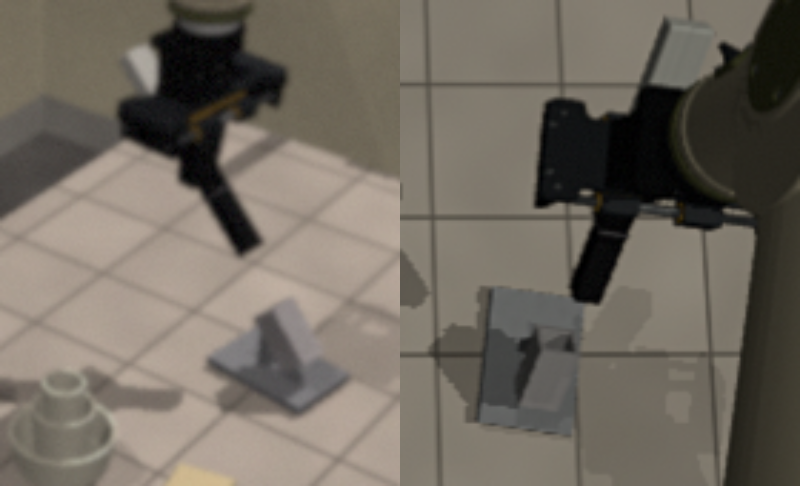

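The lamp hangs clear of the socket, still at 45°, with its butt at left-crop (250,250). Next I'll pivot it level in the fingers: with a lighter grip, press its butt on the free bench beyond the holder while drawing it forward.

```bash
python3 -m jog '{"jaw":[-0.8,-0.8,-0.8,-0.8,-0.8,-0.8,-0.8,-0.8],"slide":[[0.5,0,0],[0.6,0,0.2],[0,0,0.6],[0,0,0.6],[0,0,0.6],[0,0,0.4],[0,0,0.2],[0,0,0]],"turn":[0,0,0,0,0,0,0,0]}' 40
python3 -m jog '{"jaw":[-0.8,-0.8,-0.8,-0.8,-0.8,-0.8],"slide":[[0,0,0],[0,0,0],[0.15,0,0.1],[0.15,0,0.15],[0.15,0,0.15],[0,0,0]],"turn":[0,0,0,0,0,0]}' 12
```

```text
time: 21.6
tcp_pos: [0.6732, -0.3426, 0.1004]
orientation: [-3.134, 0.205, 0.003]
ft_force: [-0.8, 0.3, -1.5]
width: 0.0238
gripper_force: 39.9
time: 22.2
tcp_pos: [0.692, -0.3443, 0.0836]
orientation: [-3.134, 0.203, 0.003]
ft_force: [-0.3, 0.3, -1.1]
width: 0.0239
gripper_force: 12.0
```

```bash
python3 -m jog '{"jaw":[-0.8,-0.8,-0.8,-0.8,-0.8],"slide":[[0.15,0,0.15],[0.15,0,0.15],[0.15,0,0.2],[0.15,0,0.2],[0,0,0]],"turn":[0,0,0,0,0]}' 12
python3 - <<'E'
from h import *
cv2.imwrite("pics/side7.png",r.snapshot("side"))
im=cv2.imread("pics/side7.png"); m=(im.max(2)<40).astype(np.uint8); m[:110]=0; m[:,:330]=0;m[:,470:]=0
for v in range(110,215,5):
    u=np.where(m[v])[0]; print(v,(u.min(),u.max()) if len(u) else None,end="; ")
E
```

```text
time: 22.7
tcp_pos: [0.7156, -0.3475, 0.0553]
orientation: [-3.134, 0.203, 0.003]
ft_force: [0.1, -0.9, -1.2]
width: 0.0241
gripper_force: 12.0
110 (np.int64(361), np.int64(388)); 115 (np.int64(363), np.int64(391)); 120 (np.int64(364), np.int64(403)); 125 (np.int64(364), np.int64(401)); 130 (np.int64(356), np.int64(393)); 135 (np.int64(352), np.int64(382)); 140 (np.int64(354), np.int64(383)); 145 (np.int64(362), np.int64(382)); 150 (np.int64(372), np.int64(382)); 155 (np.int64(378), np.int64(386)); 160 (np.int64(383), np.int64(387)); 165 (np.int64(388), np.int64(392)); 170 (np.int64(392), np.int64(398)); 175 None; 180 None; 185 None; 190 None; 195 None; 200 None; 205 None; 210 None;
```

```bash
python3 -m jog '{"jaw":[-0.8,-0.8,-0.8,-0.8,-0.8],"slide":[[0.1,0,0.2],[0.1,0,0.2],[0.1,0,0.15],[0.05,0,0.08],[0,0,0]],"turn":[0,0,0,0,0]}' 12
python3 - <<'E'
from h import *
a=r.snapshot("side"); b=r.snapshot("top"); cv2.imwrite("pics/side8.png",a);cv2.imwrite("pics/top8.png",b)
print(r.get_state()['tcp_pos'],proj("side",[[.617,-.335,.01]]))
cv2.imwrite("pics/c8.png",np.hstack([cv2.resize(a[70:220,320:440],(400,500)),cv2.resize(b[90:240,420:540],(400,500))]))
E
```

```text
time: 23.25
tcp_pos: [0.7294, -0.3497, 0.0313]
orientation: [-3.135, 0.204, 0.001]
ft_force: [-0.6, 0.2, -1.7]
width: 0.0235
gripper_force: 12.0
[ 0.72951773 -0.34989997  0.03238461] [[398.15095986 171.59824415]]
```

View pics/c8.png

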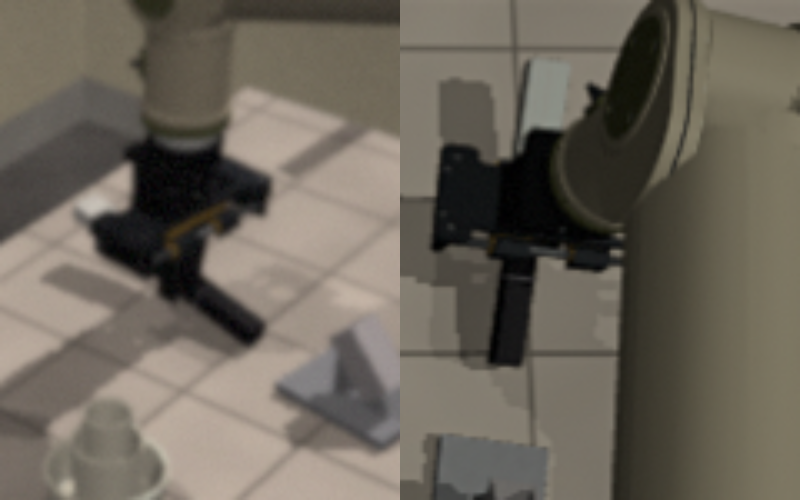

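The lamp is nearly level, with the butt on the bench at left-crop (250,335) and the head tip at left-crop (85,210). I'll press 6 mm lower to finish levelling, then grip hard and measure the angle.

```bash
python3 -m jog '{"jaw":[-0.8,-0.8,-0.8,-0.8],"slide":[[0.05,0,0.08],[0.03,0,0.07],[0,0,0],[0,0,0]],"turn":[0,0,0,0]}' 12
python3 -m jog '{"jaw":[-0.8,-0.8,-0.8,-0.8,-0.8,-0.8,-0.8,-0.8],"slide":[[0,0,0],[0,0,0],[0,0,0],[0,0,-0.4],[0,0,-0.8],[0,0,-0.8],[0,0,-0.8],[0,0,-0.8]],"turn":[0,0,0,0,0,0,0,0]}' 45
python3 -m jog '{"jaw":[-0.8,-0.8,-0.8,-0.8],"slide":[[0,0,-0.8],[0,0,-0.6],[0,0,0],[0,0,0]],"turn":[0,0,0,0]}' 45
python3 - <<'E'
from h import *
a=r.snapshot("side"); b=r.snapshot("top"); cv2.imwrite("pics/side9.png",a);cv2.imwrite("pics/top9.png",b)
p=r.get_state()['tcp_pos']; ex=np.array([.9915,-.13,0])
# predicted pixels, level: butt, mouthside tip (z offsets)
A=p-[0,0,.0085]
for n,im in(("side",a),("top",b)):
    print(n,"butt pred",proj(n,A-.105*ex).round(1),"tip",proj(n,A+.145*ex).round(1),"tcp",proj(n,p).round(1))
cv2.imwrite("pics/z.png",a)
g=a.max(2)
for v in range(95,185,4):
    u=np.where(g[v,320:440]<45)[0]; print(v,u.min()+320 if len(u) else None,u.max()+320 if len(u) else None,end="; ")
E
```

```text
time: 23.75
tcp_pos: [0.7326, -0.3504, 0.0263]
orientation: [3.135, -0.204, -0.0]
ft_force: [-0.4, 0.4, -2.1]
width: 0.0239
gripper_force: 12.0
time: 24.55
tcp_pos: [0.7327, -0.3503, 0.1735]
orientation: [3.135, -0.204, 0.002]
ft_force: [0.3, -0.1, -1.3]
width: 0.0239
gripper_force: 45.0
time: 24.95
tcp_pos: [0.7328, -0.3503, 0.2275]
orientation: [3.134, -0.204, 0.002]
ft_force: [0.2, -0.0, -1.6]
width: 0.0236
gripper_force: 45.0
side butt pred [[399.5 114.6]] tip [[342.6  88.9]] tcp [[374.5 100.8]]
top butt pred [[480.8 184.7]] tip [[488.8  79.6]] tcp [[485.8 138.5]]
95 360 381; 99 365 381; 103 369 386; 107 371 392; 111 385 399; 115 392 400; 119 None None; 123 None None; 127 None None; 131 None None; 135 None None; 139 None None; 143 None None; 147 None None; 151 None None; 155 None None; 159 None None; 163 None None; 167 None None; 171 None None; 175 None None; 179 None None; 183 None None;
```

Run:
```python
from h import *
a=cv2.imread("pics/side9.png").max(2); t=cv2.imread("pics/top9.png").max(2)
U=np.arange(385,402); print([(int(u),int(w.min()+100),int(w.max()+100)) for u in U if len(w:=np.where(a[100:135,u]<45)[0])])
V=range(150,200,4); print([(v,int(w.min()+465),int(w.max()+465)) for v in list(V)+[185,186,187,188,189,190,191] if len(w:=np.where(t[v,465:500]<45)[0])])
p=np.array(r.get_state()['tcp_pos']); c=np.array([.9915,-.13,0]); k=np.array([0,0,1.]); y=np.array([.13,.9915,0]); A=p-.0085*k
for g in(-10,-5,0,5,10,15):
    z=c*np.cos(np.radians(g))+k*np.sin(np.radians(g)); x=c*np.sin(np.radians(g))-k*np.cos(np.radians(g))
    B=A-.105*z
    P=[B-.012*x+.012*y,B-.012*x-.012*y,B+.012*x+.012*y,B+.012*x-.012*y,B+.05*z+.012*x+.012*y,B+.05*z-.012*x-.012*y]
    print(g,proj("side",P).round(1).tolist(),proj("top",B-.012*x).round(1).tolist(),"win",(A+.095*z+.011*x).round(4))
```

```text
[(385, 102, 111), (386, 103, 111), (387, 104, 112), (388, 105, 112), (389, 105, 113), (390, 106, 113), (391, 107, 114), (392, 107, 115), (393, 108, 115), (394, 108, 116), (395, 109, 117), (396, 110, 117), (397, 110, 118), (398, 111, 117), (399, 111, 117), (400, 112, 116)]
[(150, 478, 490), (154, 477, 489), (158, 477, 489), (162, 476, 488), (166, 476, 488), (170, 476, 487), (174, 475, 487), (178, 474, 486), (182, 474, 486), (186, 481, 483), (185, 474, 485), (186, 481, 483)]
-10 [[396.6, 106.7], [401.8, 104.1], [397.2, 114.1], [402.4, 111.5], [385.0, 111.2], [389.5, 101.3]] [[486.4, 180.6]] win [ 0.823  -0.3621  0.1892]
-5 [[397.0, 109.6], [402.2, 107.0], [397.1, 116.8], [402.2, 114.2], [384.8, 112.5], [389.9, 102.8]] [[484.6, 182.3]] win [ 0.825  -0.3623  0.1973]
0 [[397.2, 112.4], [402.4, 109.8], [396.7, 119.4], [401.9, 116.7], [384.5, 113.8], [390.1, 104.3]] [[482.9, 183.7]] win [ 0.8263 -0.3625  0.2056]
5 [[397.2, 115.2], [402.3, 112.5], [396.2, 121.9], [401.3, 119.2], [384.2, 115.0], [390.2, 105.8]] [[481.3, 184.8]] win [ 0.8269 -0.3626  0.2139]
10 [[396.9, 117.9], [402.1, 115.2], [395.5, 124.2], [400.6, 121.5], [383.7, 116.1], [390.2, 107.3]] [[479.6, 185.4]] win [ 0.8268 -0.3625  0.2222]
15 [[396.5, 120.4], [401.7, 117.7], [394.6, 126.3], [399.7, 123.6], [383.2, 117.2], [390.2, 108.7]] [[478.1, 185.7]] win [ 0.8259 -0.3624  0.2305]
```

The handle edge slopes give a lamp pitch of about 5–6°, well within the 15° allowed, with no slip along the lamp. The window is about 95 mm ahead of the TCP, so I'll carry it over the nest with the TCP target at (0.497, -0.039, 0.205).

```bash
python3 -m jog '{"jaw":[-0.8,-0.8,-0.8,-0.8,-0.8,-0.8,-0.8,-0.8],"slide":[[-0.3,-0.3,0],[-0.5,-0.5,0],[-0.5,-0.5,0],[-0.5,-0.5,0],[-0.5,-0.5,0],[-0.5,-0.5,0],[-0.5,-0.5,0],[-0.5,-0.5,0]],"turn":[0,0,0,0,0,0,0,0]}' 55
python3 -m jog '{"jaw":[-0.8,-0.8,-0.8,-0.8,-0.8,-0.8,-0.8,-0.8],"slide":[[-0.45,-0.45,0.05],[-0.45,-0.45,0.05],[-0.45,-0.45,0.1],[-0.45,-0.45,0.1],[-0.45,-0.45,0.1],[-0.45,-0.45,0.1],[-0.25,-0.3,0.05],[-0.11,-0.16,0]],"turn":[0,0,0,0,0,0,0,0]}'
python3 -m jog '{"jaw":[-0.8,-0.8,-0.8,-0.8],"slide":[[0,0,0],[0,0,0],[0,0,0],[0,0,0]],"turn":[0,0,0,0]}'
python3 - <<'E'
from h import *
a=r.snapshot("side"); b=r.snapshot("top"); cv2.imwrite("pics/sideA.png",a);cv2.imwrite("pics/topA.png",b)
p=np.array(r.get_state()['tcp_pos']); c=np.array([.9915,-.13,0]); k=np.array([0,0,1.]); y=np.array([.13,.9915,0]); A=p-.003*k
# tip and head: bright head in top view
for g in(0,6,12):
    z=c*np.cos(np.radians(g))+k*np.sin(np.radians(g)); x=c*np.sin(np.radians(g))-k*np.cos(np.radians(g)); T=A+.145*z
    print(g,"tip up edge L,R top",proj("top",[T-.01*x+.017*y,T-.01*x-.017*y]).round(1).tolist(),"side",proj("side",[T-.01*x+.017*y,T-.01*x-.017*y,T+.01*x+.017*y]).round(1).tolist(),"win",(A+.095*z+.011*x).round(4))
g=b.mean(2).astype(int); print("row",[ (v,g[v,325:375:2].tolist()) for v in(172,176,180,184,190)])
print("side tall rim pred",proj("side",[.592,-.051,.102]).round(1)); s=a.mean(2).astype(int)
print([(v,s[v,325:372:2].tolist()) for v in range(134,172,4)])
E
```

```text
time: 25.85
tcp_pos: [0.6, -0.179, 0.2251]
orientation: [-3.135, 0.205, 0.003]
ft_force: [0.6, -0.0, -1.6]
width: 0.0235
gripper_force: 55.0
time: 26.65
tcp_pos: [0.4957, -0.0378, 0.2038]
orientation: [3.135, -0.203, -0.002]
ft_force: [0.1, -0.7, -1.4]
width: 0.0233
gripper_force: 55.0
time: 27.05
tcp_pos: [0.497, -0.0393, 0.2043]
orientation: [-3.135, 0.206, -0.0]
ft_force: [0.3, -0.3, -1.0]
width: 0.0237
gripper_force: 55.0
0 tip up edge L,R top [[348.6, 178.6], [363.7, 180.6]] side [[334.7, 156.2], [343.6, 151.5], [334.8, 162.3]] win [ 0.5911 -0.0514  0.1903]
6 tip up edge L,R top [[349.0, 178.1], [364.3, 180.1]] side [[335.1, 151.8], [344.1, 147.1], [334.6, 157.7]] win [ 0.5917 -0.0515  0.2003]
12 tip up edge L,R top [[349.3, 178.3], [364.9, 180.3]] side [[335.9, 147.6], [345.0, 142.9], [334.9, 153.2]] win [ 0.5913 -0.0515  0.2103]
row [(172, [118, 118, 118, 118, 117, 117, 118, 118, 117, 117, 116, 117, 116, 116, 116, 116, 112, 102, 102, 70, 103, 101, 113, 114, 112]), (176, [118, 117, 118, 117, 117, 117, 117, 117, 117, 117, 116, 116, 116, 116, 116, 115, 115, 115, 114, 79, 116, 114
[... 912 characters left out ...]
6, 6, 6]), (150, [149, 154, 163, 166, 165, 164, 157, 179, 186, 187, 187, 186, 184, 164, 146, 148, 149, 87, 11, 11, 8, 7, 10, 7]), (154, [162, 160, 163, 160, 164, 156, 109, 97, 126, 163, 156, 101, 58, 48, 61, 50, 26, 24, 27, 17, 14, 9, 7, 4]), (158, [161, 160, 160, 162, 161, 160, 157, 137, 106, 57, 19, 25, 31, 32, 27, 20, 19, 26, 25, 27, 21, 24, 22, 20]), (162, [160, 164, 161, 161, 162, 160, 161, 161, 158, 107, 37, 14, 13, 17, 24, 21, 22, 25, 23, 25, 26, 19, 24, 22]), (166, [155, 146, 145, 155, 157, 162, 161, 162, 161, 152, 78, 23, 18, 11, 10, 19, 13, 29, 28, 28, 32, 27, 19, 14]), (170, [166, 166, 167, 164, 159, 151, 144, 148, 156, 148, 120, 74, 32, 9, 6, 15, 12, 14, 12, 16, 16, 16, 24, 38])]
```

The tip edges match the prediction for a pitch of about 5°. The window is at about (0.591, -0.051, 0.200), over the tall crucible at (0.592, -0.052), and the lamp is still. Handing in.

```bash
python3 -c "
from bench import r
print(r.job_done())"
```

```text
the job is handed in; nothing more can be done
None
```

I handed the job in at about 27 s with the three crucibles nested upright. By my measurements the lamp window is over the tall crucible to within a few mm, about 98 mm above its rim and tilted about 5° (15° allowed), held in the gripper; no verdict came back.

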